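# Set up the proof press for a lino block

### The job

Make the proof press ready to print from the lino block lying beside it. Swing the impression lever over to the white mark, right to its stop, to open the press, lay the block flat on the bed, cut face up and lengthwise, and slide it between the two lay gauges under the roller until it sits against the end stop; then bring the lever to the yellow mark so that the roller bears on the block, and last turn the selector from stop (white) to slow forward (green). Leave the red ink bottle and the two gouges where they are.

Things in the scene. Friction and masses are not known exactly. Their poses are not given: they have to be found in the camera images.
- press: Motor-driven tabletop proof press, dark green, fixed, its feed running to the robot's left. Origin on the bench under the bed; x = feed direction; y to the left of x; z up. Steel bed x -150 to +125, 95 mm wide, top 45 mm above the bench. Cheeks at y = +-54 (12 thick, x +5 to +95, 140 mm high). At y +61 to +139 a grey housing (x -37 to +118, 86 mm high) with a 30-degree sloping panel before it.
- roller: Black rubber impression roller, diameter 60, length 90 mm, over the bed between the cheeks; origin amid its axis, which runs along y at x = +50 in the press. The lever moves it: its underside is 22.5 mm above the bed with the lever at 0, 4.5 mm lower per rad, so at the yellow mark it bites the 20 mm block lightly. Opened first, it lets the block under.
- block_home (a point): Where the centre of the block's underside must come: on the bed top, x = +50, y = 0 in the press, under the roller; press axes. Two steel lay gauges 8 mm high guide the block: 65 mm apart inside from 30 mm before this point to the end stop, flared to about 77 mm apart at their mouth, 61 mm before this point. The end stop's face is 50 mm behind this point (+x), 16 mm high.
- bed_front (a point): Middle of the bed's front (infeed) edge, on the bed top; press axes. The bed is free from here to the mouth of the lay gauges, 139 mm further in (+x).
- lino_block: Wood-mounted lino block, 100 (x) x 60 (y) x 20 (z) mm, about 140 g: plywood with a reddish-brown lino face in which a leaf is cut, face up, loose on the bench. Origin in the centre of its underside. Either end may go first.
- impression_lever (a joint): Lever angle, rad: 0 = fully over at the stop on the exit side (press open; leans 0.85 rad from vertical towards the press's +x). Grows as it swings back over the infeed (-x) and lowers the roller, to 1.05. Marks on the rim of the aluminium scale drum beside it: white 0, blue 0.30, yellow 0.65, red 1.00; its red pointer runs over them. Stays where left; about 4 N at the ball moves it.
- lever_ball (a point): Centre of the black ball (diameter 28 mm) at the lever's end, 125 mm from the pivot, at the far side of the press. z points along the lever away from the pivot, y along the pivot axis; turns with the lever. The stem below it is 16 mm thick, lower down 10 mm.
- lever_pivot (a point): Pivot of the lever: x = +50, y = -96, z = 105 mm in the press; axis along y; press axes. The scale drum (radius 46 mm) is on the same axis at y -82 to -66.
- selector (a joint): Selector angle, rad, with four sprung detents: -0.785 reverse (blue mark), 0 stop (white), 0.785 slow forward (green), 1.571 fast forward (red). Grows clockwise as seen facing the panel. It snaps into the nearest detent.
- selector_grip (a point): On the selector's turning axis, in the middle of its black grip bar (36 long, 13 wide, 26 mm high; this point is 11 mm below the bar's top). x points along the bar to its white line, y across it, z out of the sloping panel along the axis, 30 degrees from vertical. The panel's face is 25 mm below this point along z.
- gouge_dark: Lino gouge with a dark wooden handle, 27 x 93 x 26 mm, lying on the bench left of the press; bystander.
- ink_red: Red ink bottle with a black cap, diameter 38, height 60 mm, standing on the bench (origin in its foot); bystander.
- gouge_light: Lino gouge with a light wooden handle, 27 x 93 x 26 mm, lying on the bench; bystander.
There are look-alikes about, which are no part of the job. Of the things that look like the lino_block, the largest one is meant.

How it is judged (in metres and radians):
On the way, in this order (a step that is already met when the one before it is completed fails the run):
1. the lever is over at the white mark (below 0.08 rad), the press open (value of joint impression_lever below 0.08 rad), for 0.2 s.
2. the block lies home on the bed against the end stop, the press still open and the selector at stop (x of lino_block in the frame of block_home between -0.004 and 0.004 m and y of lino_block in the frame of block_home between -0.005 and 0.005 m and z of lino_block in the frame of block_home between -0.003 and 0.003 m and angle between the x axis of lino_block and the x axis of block_home, either way round below 0.06 rad and angle between lino_block's own z axis and vertical below 0.06 rad and value of joint selector between -0.3 and 0.3 rad and value of joint impression_lever below 0.15 rad), for 0.2 s.
3. the lever stands at the yellow mark with the block home under the roller, the selector still at stop (x of lino_block in the frame of block_home between -0.004 and 0.004 m and y of lino_block in the frame of block_home between -0.005 and 0.005 m and z of lino_block in the frame of block_home between -0.003 and 0.003 m and angle between the x axis of lino_block and the x axis of block_home, either way round below 0.06 rad and angle between lino_block's own z axis and vertical below 0.06 rad and value of joint impression_lever between 0.58 and 0.72 rad and value of joint selector between -0.3 and 0.3 rad), for 0.3 s.
4. the selector stands at slow forward (value of joint selector between 0.64 and 0.93 rad), for 0.3 s.
At the end, for the whole second after the job is handed in: The block lies flat and at rest in its home place (within 4 mm along and 5 mm across, 0.06 rad, against the end stop), the roller bears on it, the lever is at the yellow mark (0.65 +- 0.07 rad) and the selector is in the slow forward detent (0.785 +- 0.145 rad) (all of step 4 and x of lino_block in the frame of block_home between -0.004 and 0.004 m and y of lino_block in the frame of block_home between -0.005 and 0.005 m and z of lino_block in the frame of block_home between -0.003 and 0.003 m and angle between the x axis of lino_block and the x axis of block_home, either way round below 0.06 rad and angle between lino_block's own z axis and vertical below 0.06 rad and value of joint impression_lever between 0.58 and 0.72 rad and contact force between roller and lino_block above 0.5 N and linear speed of lino_block below 0.02 m/s); the robot touches nothing.
It fails at once if a bystander (red ink bottle, either gouge) is moved more than 30 mm (distance of any of gouge_dark, ink_red, gouge_light from where it was at the start of the episode above 0.03 m).
It fails at once if the ink bottle is tipped over (angle between ink_red's own z axis and vertical above 0.5 rad).
It also fails if it takes over 72 s, if anything falls off the work surface, if the arm or the gripper's body presses on something with over 40 N, if the wrist force passes 120 N, or if a joint passes its speed limit or range.

### The arm

A 6-joint arm with a two-finger parallel gripper is mounted at the origin on a cart in front of the work surface, level with it; the furniture and walls round the work are solid. World frame = base frame: x ahead of the robot, y to its left, z up, the work surface at z = 0. Lengths are in mm, angles in rad, forces in N, time in s.
With the tool pointing down it reaches from about 350 to 875 mm from the base axis. Payload 15.5 kg.
Tool frame: the origin (TCP) lies on the front face of the gripper's body, between the roots of the fingers; the fingertips stand 73 mm ahead of it and the grasp point (between the pads) lies 54 mm ahead of it; z points along the fingers, y is the line along which they close (so a half turn about z gives the same grasp; the last joint's range is limited). The gripper opens to 85 mm and grips with 20 to 120 N. Pads are 22 mm wide; open, the fingers measure 114 mm over their backs; the gripper's body (76 mm by 85 mm) begins 54 mm behind the grasp point. The pads swing forward as they close: fully open they stand 13 mm farther back than shut.
Start: joints at [1.145, 0.494, 1.345, -0, 1.302, -0.096], TCP at [202.404, 591.32, 303.877] pointing down, gripper open.
Joint ranges: [-2.91, 2.91], [-0.82, 2.16], [0.22, 2.67], [-1.22, 4.37], [0.12, 2.79], [-3.08, 3.08]. Speed limits (rad/s): [1.89, 1.89, 2.57, 3.01, 3.01, 3.01].

### API

Orientations are given as a unit quaternion [w, x, y, z].
In Python, from cell import sensors, get_image, get_calibration, ctrl, look_for, outline_of, spot_point gives the robot as it stands.
- The arm moves only by the shell command python3 -m jog 'ROWS' [FORCE]. ROWS is JSON, a list of rows, each a list of 7 numbers: the shift along the tool's x, y, z in m, then the turn, a rotation vector about the tool's x, y, z in rad, then the opening, from 0 (shut) to 1 (fully open). In form: [[dx, dy, dz, wx, wy, wz, fingers], ...]. A call has 1 to 10 rows; each row is the pose to reach, as a shift and turn from the pose commanded when the call began, along the tool's axes at that moment; what a row does not reach only later rows make up. A row lasts 1/8 s, in which the tool goes at most 62.5 mm and 10.7 degrees, less where a joint would pass 70% of its speed; a pose out of reach is approached as far as the arm can. A call with a gripper value outside its range is refused whole. The fingers move at their own pace and stop on an object; FORCE is the grip in N (left out, the last holds). Time passes only in rows, so rows that repeat a pose let the fingers close. It gives the time, the measured TCP pose, the force, the opening and the grip force at its end, in the units of the state.
- sensors.get_obs(): the state, without advancing time (a new reading comes with each control period).
- get_image(name): name is "side" or "top" or "wrist"; returns (picture, depth): 420x560x3 uint8, red, green, blue; 420x560 float32, mm along the optical axis (not along the pixel's ray), 0 where there is no reading.
- get_calibration(name): a dict with "camera_matrix" (3x3 intrinsics, pixels), "position" and "rotation" of the camera in the world; the wrist camera has in their place "mount" (4x4, takes a point from camera to tool coordinates, whose origin is the TCP and whose axes are the flange's). Camera axes: x right, y down, z forward; pixel columns grow to the right and rows downward; lengths in mm; the calibration is good to about 2 mm. A picture is of the moment at which its call begins: read the wrist's pose just before it. get_calibration takes no time and is no camera call.
- ctrl.sign_off(): hands the job in; it is judged then, once.
Trained networks look in the newest picture that a camera, given by its name, has taken for a name from the list of things; names that differ only in an ending like _2 or _b are one class to them, and where a whole thing is asked for, a point or a joint stands for the part that bears it (a point fixed in the world has none). Each returns a list of dicts, best first, with "confidence" (0 to 1); they miss things now and then, are a little off and sometimes report something else, mostly with a low value. They report only what shows in the picture. A call takes as long as a camera call. They do not tell look-alikes from the thing itself.
- look_for(camera, label): "bbox" ([left, top, right, bottom] as shares, 0 to 1, of the picture: columns of its width, rows of its height, round what is visible of it).
- outline_of(camera, label): "pixels" (420x560 bool, what is visible of it) and "bbox" ([left, top, right, bottom] as shares, 0 to 1, of the picture: columns of its width, rows of its height, round what is visible of it).
- spot_point(camera, label): "position" ([column, row] as shares, 0 to 1, of the picture: columns of its width, rows of its height: a listed point, or the origin of a listed thing).
The state is a dict: "time": time; "q": joint angles; "qvel": joint speeds; "joint_torque": joint torques, N m; "position": TCP position; "eef_rot": TCP orientation; "force": force on the tool from outside, world axes, zero at the start; "ft_torque": the same for the moment, N m; "finger_gap": finger opening in mm; "grasp_force": force on a finger pad.
Only numpy, scipy, OpenCV 4.12 (cv2) and the standard library are available. Lean on these libraries where they do the work, as an engineer would, in place of code of your own. Each camera call takes 0.05 s, during which the arm holds its last target. There are 200 camera calls.

## Working session

There is one attempt and no reset: what is moved stays moved. The work goes in short steps, Python scripts to look and compute and a shell command to move; the robot and the scene stay as the last step left them, time stands still between calls to the robot, and variables do not carry over. Pictures are saved under pics/ and viewed, at most 10 in all, crops included, and the job is handed in when it is done.

```bash
ls; mkdir -p pics; cat > h.py <<'E'
import numpy as np,cv2
from cell import sensors,get_image,get_calibration,ctrl,look_for,outline_of,spot_point
from scipy.spatial.transform import Rotation as R
def tool():
    o=sensors.get_obs();q=o['eef_rot'];return np.array(o['position'],float),R.from_quat([q[1],q[2],q[3],q[0]])
def cam(name):
    c=get_calibration(name);K=np.array(c['camera_matrix'],float)
    if name=='wrist':
        M=np.array(c['mount'],float);p,r=tool();T=np.eye(4);T[:3,:3]=r.as_matrix();T[:3,3]=p;T=T@M
        return K,T[:3,3],T[:3,:3]
    return K,np.array(c['position'],float),np.array(c['rotation'],float)
def ray(C,u,v):
    K,p,r=C;return p,r@np.linalg.inv(K)@np.array([u,v,1.])
def at_z(C,u,v,z):
    p,d=ray(C,u,v);return p+d*(z-p[2])/d[2]
def at_d(C,u,v,depth):
    p,d=ray(C,u,v);return p+d*depth
def proj(C,P):
    K,p,r=C;x=K@(r.T@(np.asarray(P,float)-p));return x[:2]/x[2]
def togo(target,rot=None):
    p,r=tool();d=r.inv().apply(np.array(target)-p)/1000
    w=(r.inv()*rot).as_rotvec() if rot is not None else np.zeros(3)
    return np.round(d,4),np.round(w,4)
E
python3 - <<'E'
from h import *
o=sensors.get_obs();print(o['position'],o['eef_rot'],o['time'])
for n in('top','side'):
    im,d=get_image(n);cv2.imwrite(f'pics/{n}0.png',im[...,::-1])
    C=cam(n);print(n,C[1].round(),C[2].round(2).tolist(),C[0][0,0])
    for l in['press','roller','lino_block','block_home','bed_front','lever_ball','lever_pivot','selector_grip','gouge_dark','ink_red','gouge_light']:
        for s in spot_point(n,l)[:3]:
            u,v=s['position'][0]*560,s['position'][1]*420
            dd=d[min(int(v),419),min(int(u),559)]
            print(l,round(s['confidence'],2),round(u,1),round(v,1),at_d(C,u,v,dd).round(1))
E
```

```text
pics
[202.32289543 591.07120673 303.29806568] [-1.56623578e-04  1.64164587e-01  9.86432775e-01 -5.86312454e-04] 0.0
top [ 391. -159. 1256.] [0.06, -0.7, 0.71, -0.05] 420.3366337294327Traceback (most recent call last):
  File "<stdin>", line 10, in <module>
  File "h.py", line 17, in at_d
    p,d=ray(C,u,v);return p+d*depth
        ~~~^^^^^^^
  File "h.py", line 13, in ray
    K,p,r=C;return p,r@np.linalg.inv(K)@np.array([u,v,1.])
                     ~^~~~~~~~~~~~~~~~~
ValueError: matmul: Input operand 1 has a mismatch in its core dimension 0, with gufunc signature (n?,k),(k,m?)->(n?,m?) (size 3 is different from 4)
```

```bash
sed -i "s/return K,np.array(c\['position'\],float),np.array(c\['rotation'\],float)/q=c['rotation'];return K,np.array(c['position'],float),R.from_quat([q[1],q[2],q[3],q[0]]).as_matrix()/" h.py
python3 - <<'E'
from h import *
for n in('top','side'):
    im,d=get_image(n);cv2.imwrite(f'pics/{n}0.png',im[...,::-1]);np.save(f'{n}d.npy',d)
    C=cam(n);print(n,C[1].round(),C[2].round(2).tolist(),C[0][0,0])
    for l in['press','roller','lino_block','block_home','bed_front','lever_ball','lever_pivot','selector_grip','gouge_dark','ink_red','gouge_light']:
        for s in spot_point(n,l)[:3]:
            u,v=s['position'][0]*560,s['position'][1]*420
            dd=d[min(int(v),419),min(int(u),559)]
            print(l,round(s['confidence'],2),round(u,1),round(v,1),at_d(C,u,v,dd).round(1))
E
```

```text
top [ 391. -159. 1256.] [[-0.01, -0.99, 0.16], [-1.0, 0.01, 0.01], [-0.01, -0.16, -0.99]] 420.3366337294327
press 0.69 244.4 225.0 [548.7 -47.3  43.8]
roller 0.78 222.8 220.8 [550.3   3.8 125.7]
lino_block 0.85 337.1 270.7 [ 414.4 -316.5   11.5]
lino_block 0.82 400.5 223.3 [ 551.8 -509.5   12.1]
lino_block 0.56 354.7 233.2 [ 522.8 -370.2   23.6]
block_home 0.78 224.2 222.1 [5.468e+02 1.000e-01 1.246e+02]
bed_front 0.7 291.8 226.0 [ 544.2 -185.3   41.7]
lever_ball 0.67 214.8 175.4 [647.7   7.9 242.7]
lever_pivot 0.78 227.7 186.9 [646.7  -7.3 115. ]
selector_grip 0.75 280.5 257.0 [ 452.6 -151.5   83.7]
selector_grip 0.57 222.0 220.9 [550.3   6.5 123.3]
selector_grip 0.31 339.4 170.0 [ 707.4 -328.    50.9]
gouge_dark 0.6 186.2 279.0 [395.5 125.3  15. ]
gouge_dark 0.21 245.3 225.3 [547.5 -50.1  46.4]
ink_red 0.65 342.1 169.9 [ 705.3 -334.6   60.2]
gouge_light 0.61 377.2 188.3 [ 659.2 -445.3   12.7]
side [ 435. -937.  811.] [[0.99, -0.06, 0.1], [-0.12, -0.63, 0.77], [0.01, -0.77, -0.63]] 381.7654522022222
press 0.84 280.1 229.2 [ 546.6 -109.4   47.2]
roller 0.72 279.3 192.7 [554.5 -15.3 111.1]
lino_block 0.94 299.8 364.3 [ 542.3 -514.1   14. ]
lino_block 0.78 285.2 316.1 [ 525.7 -391.6   20.2]
lino_block 0.73 241.2 301.9 [ 421.1 -333.9   14.5]
block_home 0.58 278.4 202.3 [556.3  18.4  47. ]
bed_front 0.77 283.5 246.1 [ 547.8 -179.5   46.3]
lever_ball 0.55 313.3 154.4 [652.3  -6.7 235.6]
selector_grip 0.44 248.0 228.9 [ 451.5 -139.7   84.7]
gouge_dark 0.47 229.0 195.5 [397.1 125.3   5.1]
ink_red 0.85 354.6 295.9 [ 709.6 -352.    22.3]
ink_red 0.57 278.5 203.9 [556.1  13.1  44.7]
gouge_light 0.76 346.6 334.4 [ 665.3 -449.3    7.9]
gouge_light 0.62 248.7 230.6 [ 453.  -147.5   85.3]
```

View pics/top0.png

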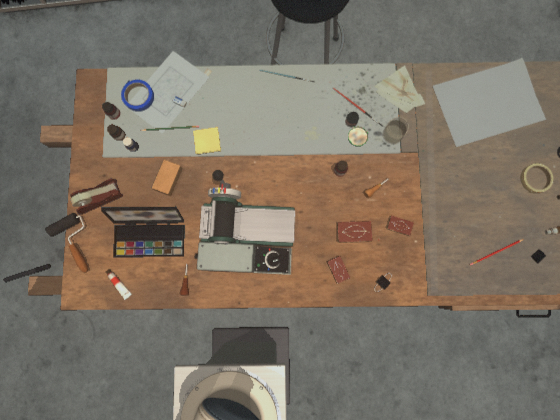

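View pics/side0.png

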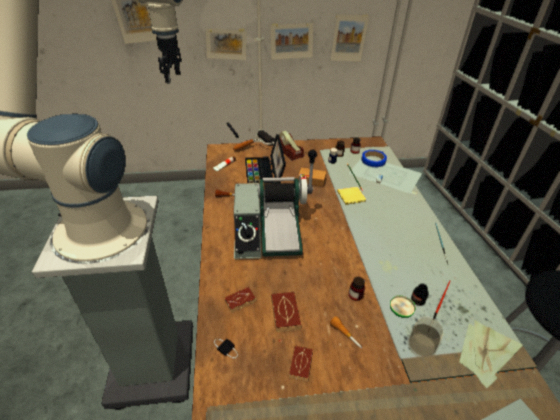

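```bash
python3 - <<'E'
from h import *
print(np.round(get_calibration('wrist')['mount'],3).tolist(), get_calibration('wrist')['camera_matrix'])
p,r=tool();print(r.as_matrix().round(3).tolist())
Rd=R.from_matrix(np.array([[-1,0,0],[0,1,0],[0,0,-1]]).T)
print(togo([530,-110,430],Rd))
d=np.load('topd.npy');C=cam('top')
for o in outline_of('top','lino_block')[:3]:
    v,u=np.nonzero(o['pixels']);print(len(u),cv2.minAreaRect(np.c_[u,v].astype(np.float32)))
E
```

```text
[[-0.0, -0.961, -0.276, 70.419], [1.0, -0.0, -0.0, -0.66], [0.0, -0.276, 0.961, -70.448], [0.0, 0.0, 0.0, 1.0]] [[329.40511019   0.         280.45346485]
 [  0.         329.40511019 212.22462606]
 [  0.           0.           1.        ]]
[[-0.946, 0.324, -0.0], [0.324, 0.946, -0.0], [-0.0, -0.0, -1.0]]
(array([-0.537 , -0.5575, -0.1261]), array([-0.    , -0.    , -0.3298]))
662 ((354.0, 231.5), (19.0, 34.0), 90.0)
165 ((273.75, 259.25), (12.727920532226562, 14.849241256713867), 45.0)
313 ((337.4741516113281, 269.4396667480469), (23.241243362426758, 13.91848373413086), 66.80140686035156)
```

```bash
python3 -m jog '[[-0.05,-0.05,-0.126,0,0,0,1],[-0.10,-0.105,-0.126,0,0,-0.1,1],[-0.15,-0.155,-0.126,0,0,-0.2,1],[-0.2,-0.21,-0.126,0,0,-0.33,1],[-0.537,-0.558,-0.126,0,0,-0.33,1],[-0.537,-0.558,-0.126,0,0,-0.33,1],[-0.537,-0.558,-0.126,0,0,-0.33,1],[-0.537,-0.558,-0.126,0,0,-0.33,1],[-0.537,-0.558,-0.126,0,0,-0.33,1],[-0.537,-0.558,-0.126,0,0,-0.33,1]]'; python3 -m jog '[[0,0,0,0,0,0,1],[0,0,0,0,0,0,1]]'
cat > look.py <<'E'
from h import *
import sys
C=cam('wrist');im,d=get_image('wrist');f=sys.argv[1];cv2.imwrite(f'pics/{f}.png',im[...,::-1]);np.savez(f+'.npz',d=d,K=C[0],p=C[1],r=C[2])
print(tool()[0].round(1),sensors.get_obs()['time'])
for l in sys.argv[2:]:
    for s in spot_point('wrist',l)[:2]:
        u,v=s['position'][0]*560,s['position'][1]*420
        print(l,round(s['confidence'],2),round(u,1),round(v,1),at_d(C,u,v,d[min(int(v),419),min(int(u),559)]).round(1))
E
python3 look.py w1 press roller lino_block block_home bed_front lever_ball lever_pivot selector_grip
```

```text
time: 2.6
position: [448.1, 63.2, 426.1]
eef_rot: [0.0, -0.0, 1.0, 0.0]
force: [1.4, 1.2, -0.3]
finger_gap: 85.4
grasp_force: 0.0
time: 2.85
position: [447.4, 65.3, 425.7]
eef_rot: [-0.0, 0.0, 1.0, 0.0]
force: [0.3, 0.3, -0.3]
finger_gap: 85.0
grasp_force: 0.0
[447.2  65.9 425.7] 2.9
roller 0.91 237.0 257.0 [539.5  11.8 125.5]
lino_block 0.91 2.6 217.0 [ 520.  -354.    20.7]
lino_block 0.57 21.2 148.7 [ 418.9 -307.8   15.7]
bed_front 0.94 102.1 239.9 [ 564.4 -221.     0.9]
lever_pivot 0.8 230.6 326.0 [621.4   3.7 147.1]
selector_grip 0.63 124.5 176.6 [ 445.9 -126.7   95.1]
```

View pics/w1.png

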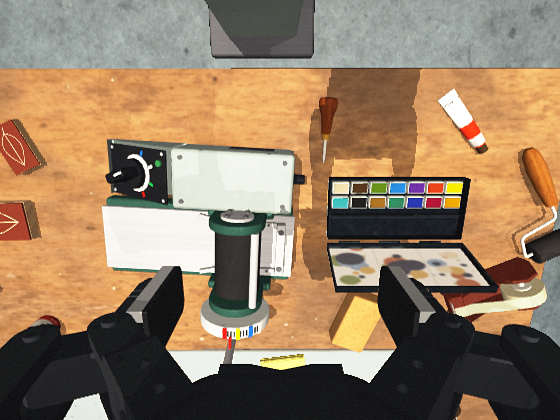

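```bash
cat > press.py <<'E'
from h import *
import sys
z=np.load(sys.argv[1]);C=(z['K'],z['p'],z['r']);d=z['d']
v,u=np.nonzero(d>0);P=(np.linalg.inv(C[0])@np.vstack([u,v,np.ones(len(u))]))*d[v,u];P=(C[2]@P).T+C[1]
def rect(a,b,lo,hi):
    m=(P[:,2]>a)&(P[:,2]<b)&(P[:,0]>lo[0])&(P[:,0]<hi[0])&(P[:,1]>lo[1])&(P[:,1]<hi[1])
    M=np.zeros(d.shape,np.uint8);M[v[m],u[m]]=1
    n,L,S,_=cv2.connectedComponentsWithStats(M);k=1+S[1:,4].argmax();mm=m&(L[v,u]==k)
    q=P[mm];return cv2.minAreaRect(q[:,:2].astype(np.float32)),np.median(q[:,2]),len(q),q
for a in[(82,92,(380,-150),(520,120)),(40,49,(480,-250),(620,120)),(15,25,(400,-480),(600,-260))]:
    r=rect(*a);print(r[0],r[1].round(1),r[2])
# drum front red pointer/ball top
m=(P[:,2]>180)&(P[:,0]>600);print(P[m].mean(0) if m.any() else None)
E
python3 press.py w1.npz; python3 -c "
import cv2;i=cv2.imread('pics/w1.png');a=cv2.resize(i[130:215,95:185],(500,472),interpolation=3);cv2.imwrite('pics/c1.png',a)"
```

```text
((455.82232666015625, 3.292816162109375), (154.4598846435547, 80.51712799072266), 86.24652099609375) 86.4 7278
((548.0140380859375, -112.16869354248047), (161.0038299560547, 95.79625701904297), 86.44164276123047) 45.4 6448
((527.5321655273438, -343.28997802734375), (59.961273193359375, 47.767513275146484), 0.36205995082855225) 20.3 1106
[646.57487047   1.31259498 180.60972277]
```

View pics/c1.png

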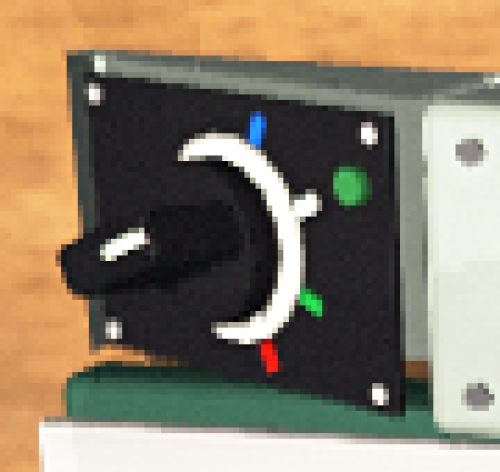

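```bash
python3 -m jog '[[-0.06,-0.02,0,0,0,0,1],[-0.12,-0.04,0,0,0,0.064,1],[-0.18,-0.058,0.02,0,0,0.064,1],[-0.205,-0.058,0.05,0,0,0.064,1],[-0.205,-0.058,0.086,0,0,0.064,1],[-0.205,-0.058,0.086,0,0,0.064,1],[-0.205,-0.058,0.086,0,0,0.064,1]]' 25; python3 look.py w2 lever_ball lever_pivot; python3 - <<'E'
from h import *
im,d=get_image('side');C=cam('side')
for s in spot_point('side','lever_ball')[:2]: print(s); u,v=s['position'][0]*560,s['position'][1]*420; print(at_z(C,u,v,229),at_d(C,u,v,d[int(v),int(u)]))
print(togo([652.2,8.1,283]))
E
```

```text
time: 4.18
position: [652.8, 7.5, 341.4]
eef_rot: [0.001, 0.032, 0.999, -0.0]
force: [-0.4, -0.3, 0.7]
finger_gap: 85.4
grasp_force: 0.0
[652.9   7.4 341.8] 4.225
lever_ball 0.97 273.3 236.9 [644.3   3.5 243.4]
lever_pivot 0.89 274.6 192.9 [639.5   3.1 156.2]
{'position': [0.5625, 0.3621], 'confidence': 0.61}
[662.11339046  16.17815192 229.        ] [657.5648096   -2.93894504 240.67636607]
(array([0.0007, 0.0007, 0.0581]), array([0., 0., 0.]))
```

```bash
python3 -m jog '[[0.002,-0.003,0.03,0,0,0,1],[0.002,-0.003,0.058,0,0,0,1],[0.002,-0.003,0.058,0,0,0,1],[0.002,-0.003,0.058,0,0,0,0.2],[0.002,-0.003,0.058,0,0,0,0.2],[0.002,-0.003,0.058,0,0,0,0.2],[0.002,-0.003,0.058,0,0,0,0.2],[0.002,-0.003,0.058,0,0,0,0.2],[0.002,-0.003,0.058,0,0,0,0.2],[0.002,-0.003,0.058,0,0,0,0.2]]' 25
python3 - <<'E'
from h import *
p,r=tool();print(p)
O=np.array([552.7,-43.2]);ex=np.array([.0637,.998])
th0=np.arcsin(((p[:2]-O)@ex-50)/125);print('lean',th0,'a',.85-th0)
b0=np.array([125*np.sin(th0),125*np.cos(th0)])
for a in(.7,.6,.5,.4,.3,.2,.1,0.03,0.0):
    t=.85-a;print(a,np.round(np.array([125*np.sin(t),-125*np.cos(t)])-b0*[1,-1],1))
E
```

```text
time: 5.68
position: [650.7, 4.4, 282.6]
eef_rot: [0.001, 0.032, 0.999, -0.0]
force: [-1.2, -1.4, 5.0]
finger_gap: 26.0
grasp_force: 24.2
[650.66810855   4.36507908 282.60161314]
lean 0.02968850056514708 a 0.8203114994348529
0.7 [15.   1.3]
0.6 [27.2  3.8]
0.5 [39.2  7.5]
0.4 [50.7 12.4]
0.3 [61.6 18.4]
0.2 [71.9 25.4]
0.1 [81.5 33.5]
0.03 [87.7 39.7]
0.0 [90.2 42.4]
```

Gripped (gap 26 ≈ ball). Swing along the arc.

```bash
python3 -m jog '[[0,0.015,0.0013,0,0,0,0.2],[0,0.027,0.0038,0,0,0,0.2],[0,0.039,0.0075,0,0,0,0.2],[0,0.0507,0.0124,0,0,0,0.2],[0,0.0616,0.0184,0,0,0,0.2],[0,0.0719,0.0254,0,0,0,0.2],[0,0.0815,0.0335,0,0,0,0.2],[0,0.0877,0.0397,0,0,0,0.2],[0,0.0895,0.0417,0,0,0,0.2],[0,0.0895,0.0417,0,0,0,0.2]]'; python3 -m jog '[[0,0,0,0,0,0,0.2],[0,0.001,0.001,0,0,0,0.2]]'; python3 look.py w3 lever_ball
```

```text
time: 6.92
position: [656.6, 92.1, 243.4]
eef_rot: [0.002, 0.031, 1.0, -0.002]
force: [-14.1, -11.9, 41.9]
finger_gap: 26.3
grasp_force: 196.2
time: 7.18
position: [656.6, 92.2, 243.2]
eef_rot: [0.002, 0.031, 1.0, -0.003]
force: [-18.3, -18.6, 51.2]
finger_gap: 26.4
grasp_force: 199.5
[656.6  92.3 243.1] 7.225
lever_ball 0.61 286.9 290.5 [648.7  94.3 202.8]
```

```bash
python3 -m jog '[[0,-0.001,-0.003,0,0,0,0.6],[0,-0.001,-0.003,0,0,0,1],[0,-0.001,-0.003,0,0,0,1],[0,-0.001,-0.06,0,0,0,1],[0,-0.001,-0.12,0,0,0,1],[0.05,-0.06,-0.14,0,0,0,1],[0.07,-0.12,-0.14,0,0,0,1],[0.09,-0.18,-0.14,0,0,0,1],[0.11,-0.24,-0.14,0,0,0,1],[0.13,-0.3,-0.14,0,0,0,1]]'; python3 - <<'E'
from h import *
im,d=get_image('side');C=cam('side')
for s in spot_point('side','lever_ball')[:2]: print(s); u,v=s['position'][0]*560,s['position'][1]*420; print(at_z(C,u,v,187.5))
M=np.array([[0,-1,0],[-1,0,0],[0,0,-1.]]).T
for s in(1,-1):
    Rb=R.from_matrix(M@np.diag([s,s,1]));print(togo([523,-370,330],Rb),sensors.get_obs()['q'])
E
```

```text
time: 8.52
position: [513.6, -180.3, 379.0]
eef_rot: [0.0, 0.032, 0.999, 0.0]
force: [1.2, -0.7, -0.2]
finger_gap: 85.2
grasp_force: 0.0
{'position': [0.553, 0.3564], 'confidence': 0.45}
[664.16625147 100.14634883 187.5       ]
(array([-0.0232, -0.1855,  0.0491]), array([-4.0000e-04, -1.3000e-03, -1.6393e+00])) [-4.52595577e-01  3.11858205e-01  1.43379981e+00 -1.27112790e-03
  1.39600504e+00 -1.95468191e+00]
(array([-0.0232, -0.1855,  0.0491]), array([-1.3000e-03,  4.0000e-04,  1.5023e+00])) [-4.52595577e-01  3.11858205e-01  1.43379981e+00 -1.27112790e-03
  1.39600504e+00 -1.95468191e+00]
```

```bash
python3 -m jog '[[0,-0.04,0,0,0,0.18,1],[-0.01,-0.08,0,0,0,0.36,1],[-0.02,-0.12,0.02,0,0,0.54,1],[-0.023,-0.16,0.04,0,0,0.72,1],[-0.023,-0.186,0.05,0,0,0.9,1],[-0.023,-0.186,0.05,0,0,1.08,1],[-0.023,-0.186,0.05,0,0,1.26,1],[-0.023,-0.186,0.05,0,0,1.44,1],[-0.023,-0.186,0.05,0,0,1.502,1],[-0.023,-0.186,0.05,0,0,1.502,1]]';python3 -m jog '[[0,0,0,0,0,0,1]]'; python3 look.py w4 lino_block; python3 - <<'E'
from h import *
z=np.load('w4.npz');C=(z['K'],z['p'],z['r']);d=z['d']
for o in outline_of('wrist','lino_block')[:3]:
    v,u=np.nonzero(o['pixels'])
    Q=np.array([at_d(C,a,b,d[b,a]) for a,b in zip(u,v) if d[b,a]>0]);Q=Q[(Q[:,2]>15)&(Q[:,2]<26)]
    if len(Q)>20:print(o['confidence'],len(Q),cv2.minAreaRect(Q[:,:2].astype(np.float32)),np.median(Q[:,2]))
print(tool()[1].as_matrix().round(3).tolist(),sensors.get_obs()['q'])
E
```

```text
time: 9.88
position: [525.9, -365.5, 328.8]
eef_rot: [-0.0, 0.705, 0.709, 0.0]
force: [0.3, -0.3, -0.6]
finger_gap: 85.4
grasp_force: 0.0
time: 10.0
position: [525.8, -365.6, 328.9]
eef_rot: [-0.0, 0.705, 0.71, 0.0]
force: [-0.4, 0.0, 0.1]
finger_gap: 85.3
grasp_force: 0.0
[ 525.7 -365.7  328.9] 10.05
lino_block 0.86 193.0 135.5 [ 425.1 -316.3   15.4]
lino_block 0.82 283.3 180.7 [ 528.2 -366.6   20.8]
0.98 4248 ((528.550048828125, -370.9708251953125), (59.93692398071289, 99.38914489746094), 1.2437877655029297) 20.496402905192923
0.93 745 ((418.2701416015625, -320.4964904785156), (68.60964965820312, 40.75580978393555), 23.613548278808594) 15.394398160411697
0.76 404 ((545.0142822265625, -507.8616638183594), (69.25818634033203, 40.28592300415039), 71.43937683105469) 15.34839527600414
[[-0.006, 1.0, -0.0], [1.0, 0.006, 0.0], [0.0, -0.0, -1.0]] [-7.01265784e-01  4.94730192e-01  1.27105368e+00  4.23867726e-05
  1.37584980e+00 -7.07172432e-01]
```

View pics/w4.png

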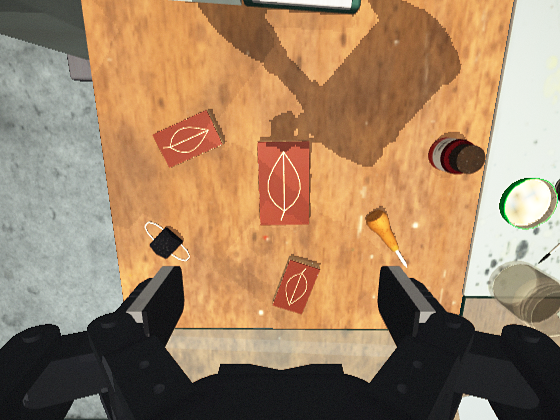

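```bash
python3 -m jog '[[-0.0053,0.0028,0.06,0,0,-0.015,1],[-0.0053,0.0028,0.12,0,0,-0.015,1],[-0.0053,0.0028,0.18,0,0,-0.015,1],[-0.0053,0.0028,0.23,0,0,-0.015,1],[-0.0053,0.0028,0.255,0,0,-0.015,1],[-0.0053,0.0028,0.255,0,0,-0.015,1],[-0.0053,0.0028,0.255,0,0,-0.015,0.5],[-0.0053,0.0028,0.255,0,0,-0.015,0.5],[-0.0053,0.0028,0.255,0,0,-0.015,0.5],[-0.0053,0.0028,0.255,0,0,-0.015,0.5]]' 40;  python3 -m jog '[[0,0,0,0,0,0,0.5],[0,0,0,0,0,0,0.5],[0,0,-0.06,0,0,0,0.5],[0,0,-0.1,0,0,0,0.5],[0,0,-0.1,0,0,0,0.5]]'
python3 - <<'E'
from h import *
O=np.array([552.7,-43.2]);ex=np.array([.0637,.998]);ey=np.array([-ex[1],ex[0]])
t=O-78*ex
M=np.array([[ex[0],ex[1],0],[ex[1],-ex[0],0],[0,0,-1.]]).T
print(tool()[0],t,togo([*t,165],R.from_matrix(M)))
E
```

```text
time: 11.4
position: [529.0, -371.8, 75.9]
eef_rot: [0.001, 0.7, 0.714, 0.0]
force: [-0.4, 0.7, 7.1]
finger_gap: 59.2
grasp_force: 44.0
time: 12.02
position: [529.7, -372.3, 178.4]
eef_rot: [0.004, 0.7, 0.714, 0.0]
force: [1.1, -0.2, -2.9]
finger_gap: 58.7
grasp_force: 45.3
[ 529.69279921 -372.26774929  178.38670287] [ 547.7314 -121.044 ] (array([0.2509, 0.023 , 0.0123]), array([0.0056, 0.0045, 0.0839]))
```

```bash
python3 -m jog '[[0.05,0.005,0,0.005,0.004,0.084,0.5],[0.1,0.01,0,0.005,0.004,0.084,0.5],[0.15,0.015,0,0.005,0.004,0.084,0.5],[0.2,0.02,0,0.005,0.004,0.084,0.5],[0.24,0.023,0,0.005,0.004,0.084,0.5],[0.251,0.023,0.012,0.005,0.004,0.084,0.5],[0.251,0.023,0.012,0.005,0.004,0.084,0.5],[0.251,0.023,0.012,0.005,0.004,0.084,0.5]]'; python3 look.py w5 lino_block bed_front;python3 - <<'E'
from h import *
z=np.load('w5.npz');C=(z['K'],z['p'],z['r']);d=z['d']
for o in outline_of('wrist','lino_block')[:1]:
    v,u=np.nonzero(o['pixels']);Q=np.array([at_d(C,a,b,d[b,a]) for a,b in zip(u,v) if d[b,a]>0]);print(cv2.minAreaRect(Q[:,:2].astype(np.float32)),np.percentile(Q[:,2],[5,50,95]))
E
python3 press.py w5.npz
```

```text
time: 13.02
position: [546.4, -120.9, 161.9]
eef_rot: [-0.003, 0.73, 0.684, -0.001]
force: [0.3, 0.1, -0.9]
finger_gap: 59.0
grasp_force: 45.1
[ 546.4 -121.   162. ] 13.075
lino_block 0.93 279.1 266.7 [ 545.6 -110.6  107.2]
((545.293701171875, -116.28947448730469), (93.33451843261719, 88.28629302978516), 86.38809967041016) [105.17159138 106.46439648 107.47635153]
((456.59454345703125, -37.49225616455078), (74.04399871826172, 71.79036712646484), 85.94063568115234) 86.5 24154
((550.6112670898438, -72.72174835205078), (122.32733917236328, 95.22612762451172), 86.4406509399414) 45.5 19440Traceback (most recent call last):
  File "press.py", line 11, in <module>
    r=rect(*a);print(r[0],r[1].round(1),r[2])
  File "press.py", line 8, in rect
    n,L,S,_=cv2.connectedComponentsWithStats(M);k=1+S[1:,4].argmax();mm=m&(L[v,u]==k)
                                                    ~~~~~~~~~~~~~~^^
ValueError: attempt to get argmax of an empty sequence
```

View pics/w5.png

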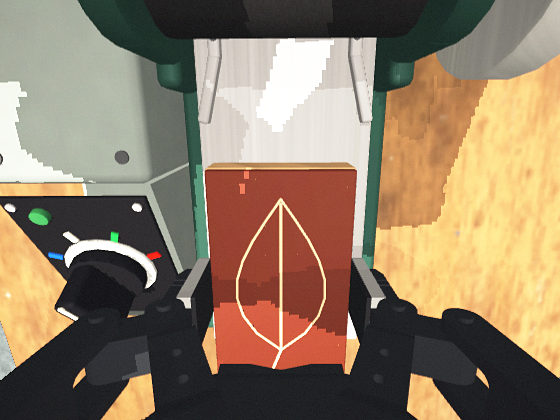

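```bash
python3 -m jog '[[0.001,0.002,0.015,0,0,0,0.5],[0.001,0.002,0.03,0,0,0,0.5],[0.001,0.002,0.037,0,0,0,0.5],[0.001,0.002,0.041,0,0,0,0.5],[0.001,0.002,0.041,0,0,0,0.5],[0.001,0.002,0.041,0,0,0,0.5]]'
```

```text
time: 13.98
position: [548.3, -118.8, 121.1]
eef_rot: [-0.003, 0.729, 0.684, -0.0]
force: [0.4, -0.3, -1.7]
finger_gap: 59.0
grasp_force: 45.6
```

```bash
python3 -m jog '[[0,0,0.001,0,0,0,0.5],[0,0,0.001,0,0,0,0.88],[0,0,0.001,0,0,0,0.88],[0,0,0.001,0,0,0,0.88],[0,0,-0.03,0,0,0,0.88],[0,0,-0.09,0,0,0,0.88],[0,0,-0.09,0,0,0,0.88],[0,0,-0.09,0,0,0,0.88]]';python3 look.py w6 lino_block;python3 - <<'E'
from h import *
z=np.load('w6.npz');C=(z['K'],z['p'],z['r']);d=z['d']
O=np.array([552.7,-43.2]);ex=np.array([.0637,.998]);ey=np.array([-ex[1],ex[0]])
for o in outline_of('wrist','lino_block')[:1]:
    v,u=np.nonzero(o['pixels']);Q=np.array([at_d(C,a,b,d[b,a]) for a,b in zip(u,v) if d[b,a]>0]);c=cv2.minAreaRect(Q[:,:2].astype(np.float32));print(c,np.percentile(Q[:,2],[5,50,95]));e=np.array(c[0])-O;print(e@ex,e@ey)
th=.7
M=np.array([[ex[0],ex[1],0],[ex[1],-ex[0],0],[0,0,-1.]]).T
Rt=R.from_matrix(M)*R.from_rotvec([0,-th,0])
print(Rt.as_matrix()[:,2])
for x,zz in((-160,54),(-160,100),(-2,54)):
    tip=np.array([*(O+x*ex),zz]);tcp=tip-73*Rt.as_matrix()[:,2];print(x,zz,tcp,togo(tcp,Rt))
E
```

```text
time: 14.98
position: [548.4, -119.1, 210.9]
eef_rot: [-0.003, 0.729, 0.684, -0.0]
force: [-1.3, 0.5, -0.3]
finger_gap: 75.2
grasp_force: 0.0
[ 548.1 -119.   210.3] 15.025
lino_block 0.95 279.3 215.1 [ 546.7 -112.9   65.9]
((547.0234985351562, -123.16022491455078), (111.4978256225586, 65.93299102783203), 86.58019256591797) [64.22234943 65.47472124 66.53336885]
-80.16189760803222 0.5716821348572231
[-0.0410354  -0.64290942 -0.76484219]
-160 54 [ 545.50358427 -155.94761222  109.83347967] (array([-0.0375,  0.0005,  0.0999]), array([-0.007 , -0.7043,  0.0022]))
-160 100 [ 545.50358427 -155.94761222  155.83347967] (array([-0.0373,  0.0002,  0.0539]), array([-0.007 , -0.7043,  0.0022]))
-2 54 [555.56818427   1.73638778 109.83347967] (array([0.1205, 0.0004, 0.1006]), array([-0.007 , -0.7043,  0.0022]))
```

```bash
cat > push.py <<'E'
from h import *
O=np.array([552.7,-43.2]);ex=np.array([.0637,.998]);th=.45
M=np.array([[ex[0],ex[1],0],[ex[1],-ex[0],0],[0,0,-1.]]).T
Rt=R.from_matrix(M)*R.from_rotvec([0,th,0]);A=Rt.as_matrix()
print(A[:,2])
for x,zz in((-148,110),(-148,58.5),(-100,58.5),(-3,58.5),(0,58.5)):
    c=np.array([*(O+x*ex),zz]);tcp=c-11*A[:,0]-73*A[:,2];print(x,zz,tcp.round(1),togo(tcp,Rt))
E
python3 push.py
```

```text
[ 0.02770645  0.43408221 -0.9004471 ]
-148 110 [ 540.6 -232.5  170.9] (array([-1.139e-01,  1.000e-04,  3.850e-02]), array([-0.007 ,  0.4457, -0.0019]))
-148 58.5 [ 540.6 -232.5  119.4] (array([-0.1141,  0.0004,  0.09  ]), array([-0.007 ,  0.4457, -0.0019]))
-100 58.5 [ 543.7 -184.6  119.4] (array([-0.0661,  0.0004,  0.0902]), array([-0.007 ,  0.4457, -0.0019]))
-3 58.5 [549.9 -87.8 119.4] (array([0.0309, 0.0004, 0.0906]), array([-0.007 ,  0.4457, -0.0019]))
0 58.5 [550.  -84.8 119.4] (array([0.0339, 0.0004, 0.0906]), array([-0.007 ,  0.4457, -0.0019]))
```

```bash
python3 -m jog '[[-0.05,0,0,0,0.15,0,0],[-0.1,0,0,0,0.3,0,0],[-0.12,0,0.03,-0.007,0.446,0,0],[-0.12,0,0.038,-0.007,0.446,0,0],[-0.12,0,0.06,-0.007,0.446,0,0],[-0.118,0,0.09,-0.007,0.446,0,0],[-0.118,0,0.09,-0.007,0.446,0,0]]'; python3 push.py; python3 look.py w7 lino_block
```

```text
time: 16.0
position: [539.8, -234.6, 119.1]
eef_rot: [-0.154, 0.711, 0.667, 0.162]
force: [-0.4, -0.2, 0.8]
finger_gap: -0.4
grasp_force: 0.0
[ 0.02770645  0.43408221 -0.9004471 ]
-148 110 [ 540.6 -232.5  170.9] (array([ 0.0246,  0.0005, -0.0457]), array([-0.0019, -0.0009, -0.0014]))
-148 58.5 [ 540.6 -232.5  119.4] (array([0.0021, 0.0006, 0.0006]), array([-0.0019, -0.0009, -0.0014]))
-100 58.5 [ 543.7 -184.6  119.4] (array([0.0454, 0.0006, 0.0215]), array([-0.0019, -0.0009, -0.0014]))
-3 58.5 [549.9 -87.8 119.4] (array([0.1327, 0.0006, 0.0638]), array([-0.0019, -0.0009, -0.0014]))
0 58.5 [550.  -84.8 119.4] (array([0.1354, 0.0006, 0.0651]), array([-0.0019, -0.0009, -0.0014]))
[ 540.4 -235.3  120.4] 16.05
lino_block 0.7 278.8 112.0 [ 545.2 -128.5   65.6]
```

View pics/w7.png

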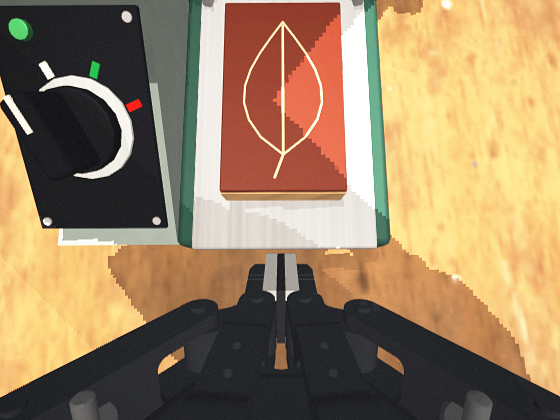

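```bash
python3 -m jog '[[0.015,0.0006,0.0075,0,0,0,0],[0.03,0.0006,0.0147,0,0,0,0],[0.045,0.0006,0.022,0,0,0,0],[0.06,0.0006,0.0291,0,0,0,0],[0.075,0.0006,0.0363,0,0,0,0],[0.09,0.0006,0.0435,0,0,0,0],[0.105,0.0006,0.0507,0,0,0,0],[0.115,0.0006,0.0555,0,0,0,0],[0.122,0.0006,0.0589,0,0,0,0],[0.128,0.0006,0.0617,0,0,0,0]]'; python3 push.py
```

```text
time: 17.35
position: [550.6, -94.5, 120.6]
eef_rot: [-0.152, 0.711, 0.666, 0.163]
force: [0.0, -0.9, -0.4]
finger_gap: 0.2
grasp_force: 0.4
[ 0.02770645  0.43408221 -0.9004471 ]
-148 110 [ 540.6 -232.5  170.9] (array([-0.1027, -0.0009, -0.1055]), array([ 0.0023,  0.0003, -0.001 ]))
-148 58.5 [ 540.6 -232.5  119.4] (array([-0.1251, -0.0009, -0.0591]), array([ 0.0023,  0.0003, -0.001 ]))
-100 58.5 [ 543.7 -184.6  119.4] (array([-0.0819, -0.001 , -0.0382]), array([ 0.0023,  0.0003, -0.001 ]))
-3 58.5 [549.9 -87.8 119.4] (array([ 0.0055, -0.0012,  0.004 ]), array([ 0.0023,  0.0003, -0.001 ]))
0 58.5 [550.  -84.8 119.4] (array([ 0.0082, -0.0012,  0.0053]), array([ 0.0023,  0.0003, -0.001 ]))
```

```bash
python3 -m jog '[[0.003,-0.0006,0.002,0,0,0,0],[0.0055,-0.001,0.0035,0,0,0,0],[0.0055,-0.001,0.0035,0,0,0,0]]'; python3 -m jog '[[0.002,0,0.001,0,0,0,0],[0.0035,0,0.0017,0,0,0,0],[0.0035,0,0.0017,0,0,0,0]]'; python3 look.py w8 lino_block
```

```text
time: 17.73
position: [549.9, -88.2, 119.9]
eef_rot: [-0.152, 0.711, 0.666, 0.163]
force: [-0.2, -0.2, -0.1]
finger_gap: -0.4
grasp_force: 0.0
time: 18.1
position: [550.2, -84.2, 119.9]
eef_rot: [-0.152, 0.711, 0.667, 0.163]
force: [-0.3, 0.2, 0.4]
finger_gap: -0.3
grasp_force: 0.0
[550.2 -84.3 119.9] 18.15
```

View pics/w8.png

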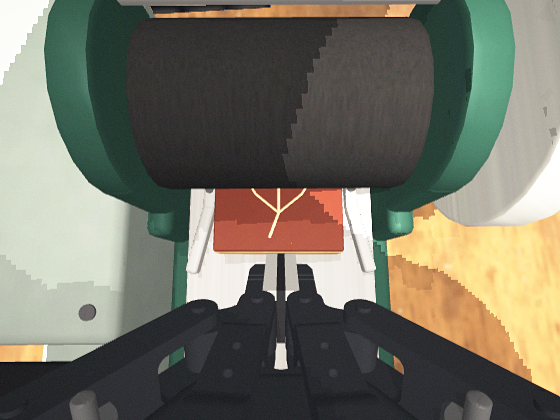

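```bash
cat > rear.py <<'E'
from h import *
import sys
z=np.load(sys.argv[1]);C=(z['K'],z['p'],z['r']);d=z['d']
O=np.array([552.7,-43.2]);ex=np.array([.0637,.998]);ey=np.array([-ex[1],ex[0]])
for col in range(225,340,10):
    if 245<=col<=320: continue
    pts=[at_d(C,col,r,d[r,col]) for r in range(190,300)]
    k=[p for p in pts if abs(p[2]-65.5)<1.5]
    e=np.array(k[-1][:2])-O;print(col,len(k),(e@ex).round(1),(e@ey).round(1),k[-1][2].round(1))
E
python3 rear.py w8.npz; python3 -m jog '[[0.001,0,0.0005,0,0,0,0],[0.002,0,0.001,0,0,0,0],[0.003,0,0.0015,0,0,0,0],[0.003,0,0.0015,0,0,0,0],[0.003,0,0.0015,0,0,0,0]]'
```

```text
225 60 -0.6 25.3 64.5
235 61 -1.0 20.9 64.1
325 60 -1.2 -19.7 65.4
335 58 -1.1 -24.4 64.1
time: 18.82
position: [551.0, -81.7, 119.9]
eef_rot: [-0.151, 0.712, 0.667, 0.163]
force: [0.1, -6.2, 0.5]
finger_gap: -0.3
grasp_force: 3.4
```

```bash
python3 -m jog '[[0.001,0,0.0005,0,0,0,0],[0.001,0,0.0005,0,0,0,0]]'; python3 look.py w9; python3 rear.py w9.npz; python3 - <<'E'
from h import *
# selector: outline-free panel marks from w7
z=np.load('w7.npz');C=(z['K'],z['p'],z['r']);d=z['d']
O=np.array([552.7,-43.2]);ex=np.array([.0637,.998]);ey=np.array([-ex[1],ex[0]])
def pr(P): e=P[:2]-O;return np.array([e@ex,e@ey,P[2]])
Q={k:pr(at_d(C,u,v,d[v,u])) for k,(u,v) in dict(white=(47,70),green=(95,70),red=(134,105),tr=(127,16),bl=(47,221),br=(157,221),line=(18,114)).items()}
for k in Q: print(k,Q[k].round(1))
n=np.cross(Q['br']-Q['tr'],Q['bl']-Q['tr']);print(n/np.linalg.norm(n))
E
```

```text
time: 19.08
position: [551.1, -81.4, 120.0]
eef_rot: [-0.15, 0.712, 0.667, 0.163]
force: [-3.1, -15.5, 2.4]
finger_gap: -0.0
grasp_force: 7.8
[551.1 -81.4 120. ] 19.125
225 55 1.2 24.2 65.8
235 54 1.2 19.7 66.0
325 55 1.1 -20.4 65.8
335 56 1.1 -25.1 64.5
white [-67.4 111.2  71.9]
green [-68.1  87.9  73. ]
red [-81.5  72.1  65. ]
tr [-48.3  69.8  83.1]
bl [-133.8  129.2   34.9]
br [-133.8   69.2   34.2]
line [-100.5  102.9   94. ]
[ 0.49674915  0.01144642 -0.86781868]
```

```bash
python3 -m jog '[[-0.02,0,-0.01,0,0,0,0],[-0.02,0,-0.06,0,-0.1,0,0],[-0.02,0,-0.12,0,-0.25,0,0],[-0.02,0,-0.18,0,-0.45,0,0.3],[-0.02,0,-0.24,0,-0.45,0,1],[-0.02,0,-0.25,0,-0.45,0,1],[-0.02,0,-0.25,0,-0.45,0,1]]'; cat > lev.py <<'E'
from h import *
ex=np.array([.0637,.998]);M=np.array([[ex[0],ex[1],0],[ex[1],-ex[0],0],[0,0,-1.]]).T
for z in(330,242):print(tool()[0],togo([657.2,93.5,z],R.from_matrix(M)))
E
python3 lev.py
```

```text
time: 20.0
position: [541.6, -207.0, 336.2]
eef_rot: [0.001, 0.73, 0.683, 0.001]
force: [-0.6, -0.2, -1.7]
finger_gap: 72.4
grasp_force: 0.0
[ 541.57443607 -206.97767758  336.24422442] (array([0.3075, 0.0954, 0.0064]), array([ 0.0016,  0.    , -0.0029]))
[ 541.57443607 -206.97767758  336.24422442] (array([0.3075, 0.0952, 0.0944]), array([ 0.0016,  0.    , -0.0029]))
```

```bash
python3 -m jog '[[0.05,0.015,0,0,0,0,1],[0.1,0.03,0,0,0,0,1],[0.15,0.045,0,0,0,0,1],[0.2,0.06,0,0,0,0,1],[0.25,0.08,0,0,0,0,1],[0.3,0.095,0,0,0,0,1],[0.3075,0.0953,0.006,0,0,0,1],[0.3075,0.0953,0.006,0,0,0,1],[0.3075,0.0953,0.006,0,0,0,1]]'; python3 lev.py; python3 look.py w10 lever_ball lever_pivot
```

```text
time: 21.12
position: [656.7, 93.1, 329.7]
eef_rot: [0.0, 0.73, 0.683, -0.0]
force: [-0.7, -0.3, -0.2]
finger_gap: 85.4
grasp_force: 0.0
[656.69128424  93.11291686 329.69211232] (array([ 0.0004,  0.0005, -0.0003]), array([ 0.0001,  0.0006, -0.0029]))
[656.69128424  93.11291686 329.69211232] (array([0.0005, 0.0005, 0.0877]), array([ 0.0001,  0.0006, -0.0029]))
[656.8  93.  330.1] 21.175
lever_ball 0.63 284.0 226.2 [658.5  96.5 202.7]
lever_pivot 0.66 283.4 283.8 [653.5  14.6 125.4]
```

View pics/w10.png

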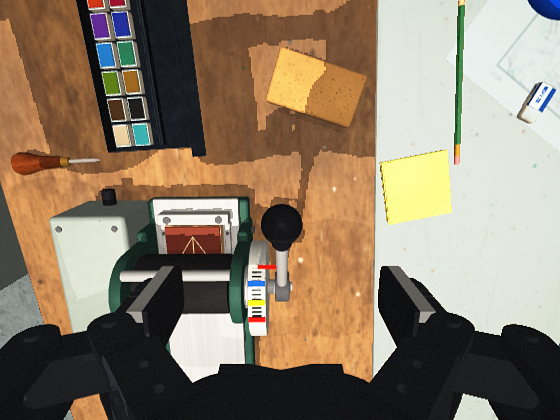

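```bash
python3 -m jog '[[0,0.0005,0.04,0,0,0,1],[0,0.0005,0.08,0,0,0,1],[0,0.0005,0.0877,0,0,0,1],[0,0.0005,0.0877,0,0,0,0.15],[0,0.0005,0.0877,0,0,0,0.15],[0,0.0005,0.0877,0,0,0,0.15],[0,0.0005,0.0877,0,0,0,0.15],[0,0.0005,0.0877,0,0,0,0.15],[0,0.0005,0.0877,0,0,0,0.15]]' 40
python3 - <<'E'
import numpy as np
for a in np.arange(.1,.72,.05):
    t=.85-a;print(round(a,2),np.round([.125*(np.sin(t)-np.sin(.85)),-.125*(np.cos(t)-np.cos(.85))],4))
E
```

```text
time: 22.4
position: [657.3, 94.8, 243.6]
eef_rot: [0.0, 0.73, 0.684, 0.001]
force: [-6.4, 4.0, 7.7]
finger_gap: 25.9
grasp_force: 38.8
0.1 [-0.0087 -0.009 ]
0.15 [-0.0134 -0.0131]
0.2 [-0.0183 -0.017 ]
0.25 [-0.0233 -0.0207]
0.3 [-0.0286 -0.0241]
0.35 [-0.034  -0.0272]
0.4 [-0.0395 -0.0301]
0.45 [-0.0452 -0.0326]
0.5 [-0.051  -0.0349]
0.55 [-0.057  -0.0369]
0.6 [-0.063  -0.0386]
0.65 [-0.0691 -0.04  ]
0.7 [-0.0752 -0.0411]
```

```bash
python3 -m jog '[[-0.0087,0,-0.009,0,0,0,0.15],[-0.0183,0,-0.017,0,0,0,0.15],[-0.0286,0,-0.0241,0,0,0,0.15],[-0.0395,0,-0.0301,0,0,0,0.15],[-0.051,0,-0.0349,0,0,0,0.15],[-0.057,0,-0.0369,0,0,0,0.15],[-0.063,0,-0.0386,0,0,0,0.15],[-0.0691,0,-0.04,0,0,0,0.15],[-0.0691,0,-0.04,0,0,0,0.15],[-0.0691,0,-0.04,0,0,0,0.15]]'; python3 look.py w11 lever_ball lever_pivot; python3 -c "
import cv2;i=cv2.imread('pics/w11.png');cv2.imwrite('pics/c11.png',cv2.resize(i[:,150:420],None,fx=1.4,fy=1.4,interpolation=3))"
```

```text
time: 23.65
position: [653.0, 24.6, 282.4]
eef_rot: [0.001, 0.73, 0.683, -0.0]
force: [-3.0, -4.1, -8.6]
finger_gap: 24.1
grasp_force: 39.8
[653.   24.7 282.4] 23.7
lever_ball 0.86 282.4 262.7 [654.4  41.1 238. ]
lever_pivot 0.6 280.8 235.4 [654.3  49.3 230.2]
```

View pics/c11.png

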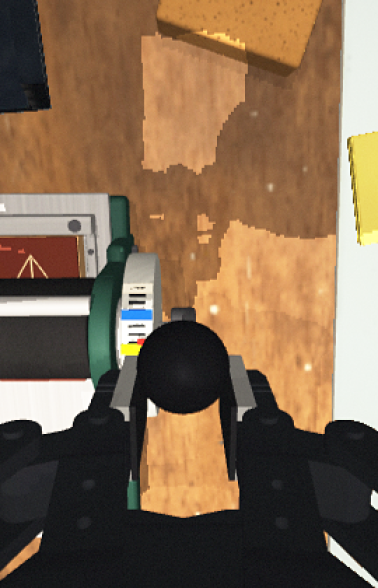

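```bash
cat > ball.py <<'E'
from h import *
import sys
from scipy.optimize import least_squares
z=np.load(sys.argv[1]);C=(z['K'],z['p'],z['r']);d=z['d']
v,u=np.nonzero(d>0);P=(np.linalg.inv(C[0])@np.vstack([u,v,np.ones(len(u))]))*d[v,u];P=(C[2]@P).T+C[1]
g=np.array([float(a) for a in sys.argv[2:5]]);m=(np.linalg.norm(P-g,axis=1)<22)&(P[:,2]>g[2]+3)&(abs(P[:,0]-g[0])<11);P=P[m]
s=least_squares(lambda c:np.linalg.norm(P-c,axis=1)-14,g,loss='soft_l1')
O=np.array([552.7,-43.2]);ex=np.array([.0637,.998]);x=(s.x[:2]-O)@ex-50
print(len(P),s.x,np.abs(s.fun).mean(),'a=',.85-np.arctan2(x,s.x[2]-105), 'by r',np.hypot(x,s.x[2]-105))
E
python3 ball.py w11.npz 653 32 226; python3 ball.py w10.npz 657 94 188
```

```text
2923 [653.20164176  35.95673173 225.55503661] 0.3647080312381839 a= 0.5643837129491056 by r 125.6451481301933
1183 [656.57256564  93.58399104 189.75562476] 0.38079780538708546 a= 0.017574739038179743 by r 125.9212996496944
```

```bash
python3 -m jog '[[0,0,0,0,0,0,0.6],[0,0,0,0,0,0,0.6],[0.012,0,0.003,0,0,0,0.6],[0.012,0,0.003,0,0,0,0.6],[0.012,0,0.003,0,0,0,0.15],[0.012,0,0.003,0,0,0,0.15],[0.012,0,0.003,0,0,0,0.15],[0.012,0,0.003,0,0,0,0.15]]' 90; python3 look.py w12; python3 ball.py w12.npz 653 36 226
```

```text
time: 24.8
position: [653.8, 37.4, 280.1]
eef_rot: [0.001, 0.73, 0.684, 0.001]
force: [-2.6, 2.7, 5.7]
finger_gap: 24.0
grasp_force: 87.9
[653.8  37.4 280.1] 24.85
2827 [653.28842592  36.22160552 225.47595074] 0.3876011264379809 a= 0.5621454989578765 by r 125.64561706505755
```

```bash
python3 -m jog '[[-0.003,0,-0.0008,0,0,0,0.15],[-0.006,0,-0.0014,0,0,0,0.15],[-0.009,0,-0.002,0,0,0,0.15],[-0.0115,0,-0.0023,0,0,0,0.15],[-0.0115,0,-0.0023,0,0,0,0.15],[-0.0115,0,-0.0023,0,0,0,0.15]]'; python3 look.py w13; python3 ball.py w13.npz 653 28 227
```

```text
time: 25.6
position: [653.2, 26.8, 282.6]
eef_rot: [0.0, 0.73, 0.684, 0.001]
force: [-1.8, 8.8, 6.3]
finger_gap: 24.1
grasp_force: 88.2
[653.2  26.7 282.6] 25.65
2958 [652.66585592  25.78892529 227.98017575] 0.3753420108924982 a= 0.6477402526785023 by r 125.53927717078169
```

```bash
python3 -m jog '[[0,0,0,0,0,0,0.6],[0,0,0,0,0,0,0.8],[0,0,-0.05,0,0,0,0.8],[0,0,-0.08,0,0,0,0.8],[-0.02,-0.01,-0.08,0,0,0,0.5],[-0.04,-0.02,-0.08,0,0,0,0.5],[-0.04,-0.02,-0.08,0,0,0,0.5]]'; python3 look.py w14; python3 ball.py w14.npz 653 26 227
cat > sel.py <<'E'
from h import *
import sys
O=np.array([552.7,-43.2]);ex=np.array([.0637,.998]);ey=np.array([-ex[1],ex[0]])
B=np.array([[ex[0],ex[1],0],[ey[0],ey[1],0],[0,0,1]]).T  # press->world
n=np.array([-.5,0,.866]);s=np.array([.866,0,.5]);y=np.array([0,1.,0])
g=np.array([-103.6,99.5,79.9])
def rot(deg):
    a=np.radians(deg);X=np.cos(a)*s+np.sin(a)*y;Z=-n;Y=np.cross(Z,X);return R.from_matrix(B@np.array([X,Y,Z]).T)
up=float(sys.argv[1])
tcp=g+n*(54+up);w=B@tcp+np.array([*O,0])
p,r=tool();print('tcp',w.round(1),'now',p.round(1),'togo',togo(w,rot(float(sys.argv[2]))), 'q',sensors.get_obs()['q'].round(2) if hasattr(sensors.get_obs()['q'],'round') else sensors.get_obs()['q'])
E
python3 sel.py 100 22.5; python3 sel.py 0 22.5
```

```text
time: 26.52
position: [629.1, -14.8, 360.9]
eef_rot: [-0.0, 0.731, 0.683, -0.0]
force: [0.5, -1.2, -1.2]
finger_gap: 42.8
grasp_force: 0.0
[629.7 -14.  361.1] 26.575
1447 [652.74128103  29.23020615 227.21525394] 0.3773394317619066 a= 0.6196735719432104 by r 125.53026665752584
tcp [ 441.9 -217.1  213.3] now [629.7 -14.  361.1] togo (array([-0.2152, -0.1737,  0.1478]), array([-0.1021,  0.5171, -0.3871])) q [-0.12  0.45  1.25 -0.    1.43 -0.05]
tcp [ 445.1 -167.2  126.7] now [629.7 -14.  361.1] togo (array([-0.1652, -0.1738,  0.2344]), array([-0.1021,  0.5171, -0.3871])) q [-0.12  0.45  1.25 -0.    1.43 -0.05]
```

```bash
python3 -m jog '[[0,0,0,0,0,0,0.5],[0,0,0,0,0,0,0.5]]'; python3 look.py w15; python3 ball.py w15.npz 653 26 227; python3 -m jog '[[-0.04,-0.04,0,0,0.13,-0.1,0.5],[-0.08,-0.08,0,-0.02,0.26,-0.2,0.5],[-0.12,-0.12,0.02,-0.05,0.38,-0.3,0.5],[-0.16,-0.16,0.06,-0.1,0.517,-0.387,0.5],[-0.2,-0.174,0.1,-0.102,0.517,-0.387,0.5],[-0.215,-0.174,0.148,-0.102,0.517,-0.387,0.5],[-0.215,-0.174,0.148,-0.102,0.517,-0.387,0.5],[-0.215,-0.174,0.148,-0.102,0.517,-0.387,0.5],[-0.215,-0.174,0.148,-0.102,0.517,-0.387,0.5]]'; python3 -m jog '[[0,0,0,0,0,0,0.5]]'; python3 look.py w16 selector_grip; python3 sel.py 0 22.5
```

```text
time: 26.82
position: [630.6, -12.5, 361.6]
eef_rot: [0.0, 0.73, 0.684, 0.0]
force: [-0.0, -0.2, -0.1]
finger_gap: 42.7
grasp_force: 0.0
[630.6 -12.5 361.7] 26.875
1418 [652.78827963  29.26858579 227.23433059] 0.36990484788680156 a= 0.6193880390141793 by r 125.55827249052099
time: 28.0
position: [443.9, -215.5, 215.4]
eef_rot: [-0.135, 0.561, 0.787, 0.22]
force: [-0.2, 0.3, 0.2]
finger_gap: 42.7
grasp_force: 0.0
time: 28.12
position: [443.6, -215.6, 214.9]
eef_rot: [-0.135, 0.561, 0.787, 0.22]
force: [-1.0, -0.4, -0.2]
finger_gap: 42.6
grasp_force: 0.0
[ 443.5 -215.6  214.7] 28.175
selector_grip 0.89 280.0 218.4 [ 446.1 -140.8   91.4]
tcp [ 445.1 -167.2  126.7] now [ 443.3 -215.7  214.5] togo (array([-0.0011, -0.002 ,  0.1003]), array([0.0007, 0.0014, 0.0033])) q [-0.78  0.55  1.65  0.4   1.32 -1.29]
```

View pics/w16.png

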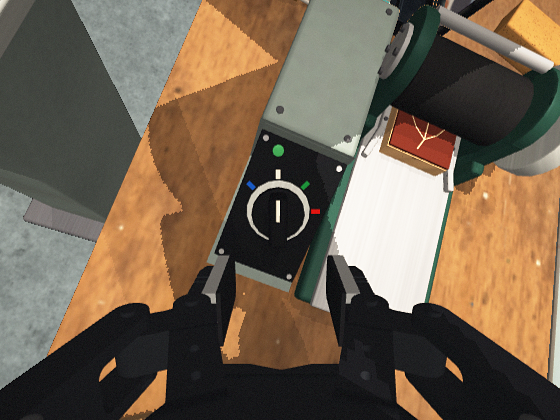

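```bash
sed -i 's/^for z.*/for z in(345,281.5):print(tool()[0],togo([653.3,30,z],R.from_matrix(M)))/' lev.py; python3 lev.py
```

```text
[ 443.33975175 -215.69519078  214.46214033] (array([0.192 , 0.2904, 0.0162]), array([ 0.1046, -0.5154,  0.3866]))
[ 443.33975175 -215.69519078  214.46214033] (array([0.1628, 0.2781, 0.0712]), array([ 0.1046, -0.5154,  0.3866]))
```

```bash
python3 -m jog '[[0,0,-0.06,0,0,0,0.8],[0,0,-0.12,0,0,0,0.8],[0.01,0.02,-0.15,0.02,-0.1,0.08,0.8],[0.04,0.06,-0.12,0.04,-0.2,0.15,0.8],[0.07,0.1,-0.1,0.06,-0.3,0.22,0.8],[0.1,0.15,-0.07,0.08,-0.4,0.3,0.8],[0.13,0.2,-0.04,0.105,-0.515,0.387,0.8],[0.16,0.245,-0.015,0.105,-0.515,0.387,0.8],[0.192,0.29,0.016,0.105,-0.515,0.387,0.8],[0.192,0.29,0.016,0.105,-0.515,0.387,0.8]]'; python3 -m jog '[[0,0,0,0,0,0,0.8],[0,0,0,0,0,0,0.8],[0,0,0,0,0,0,0.8]]'; python3 lev.py; python3 look.py w17;python3 ball.py w17.npz 653 29 227
```

```text
time: 29.48
position: [653.9, 33.2, 343.9]
eef_rot: [-0.001, 0.728, 0.685, 0.0]
force: [-1.4, -1.1, 0.5]
finger_gap: 68.4
grasp_force: 0.0
time: 29.85
position: [652.5, 28.1, 344.7]
eef_rot: [-0.001, 0.73, 0.683, -0.0]
force: [-0.4, -0.2, 0.7]
finger_gap: 68.3
grasp_force: 0.0
[652.5157804   28.05669779 344.66819686] (array([ 0.002 ,  0.0007, -0.0003]), array([-0.0014, -0.0011, -0.0024]))
[652.5157804   28.05669779 344.66819686] (array([0.0019, 0.0007, 0.0632]), array([-0.0014, -0.0011, -0.0024]))
[652.6  28.2 344.7] 29.9
1419 [652.73362178  29.29138449 227.24627615] 0.38984192656909994 a= 0.6192603792487354 by r 125.57430776177324
```

Stable at ~0.61; nudge by about 5 mm net.

```bash
python3 -m jog '[[0.002,0.0005,0.04,0,0,0,0.8],[0.002,0.0005,0.063,0,0,0,0.8],[0.002,0.0005,0.063,0,0,0,0.8],[0.002,0.0005,0.063,0,0,0,0.15],[0.002,0.0005,0.063,0,0,0,0.15],[0.002,0.0005,0.063,0,0,0,0.15],[0.002,0.0005,0.063,0,0,0,0.15],[-0.001,0.0005,0.0624,0,0,0,0.15],[-0.004,0.0005,0.062,0,0,0,0.15],[-0.0065,0.0005,0.0615,0,0,0,0.15]]' 90;  python3 -m jog '[[0,0,0,0,0,0,0.15],[0,0,0,0,0,0,0.15]]'; python3 look.py w18;python3 ball.py w18.npz 653 24 227
```

```text
time: 31.15
position: [653.1, 24.2, 284.3]
eef_rot: [-0.001, 0.729, 0.684, 0.001]
force: [-2.1, 12.7, 8.1]
finger_gap: 24.4
grasp_force: 87.8
time: 31.4
position: [653.1, 24.0, 284.3]
eef_rot: [-0.001, 0.729, 0.684, 0.001]
force: [-2.2, 10.0, 10.2]
finger_gap: 24.2
grasp_force: 87.9
[653.1  24.  284.3] 31.45
2944 [652.46481897  22.46402469 228.63346023] 0.36862936761622256 a= 0.6747784021542883 by r 125.55598187015758
```

```bash
python3 -m jog '[[0,0,0,0,0,0,0.6],[0,0,0,0,0,0,0.8],[0,0,-0.05,0,0,0,0.8],[0,0,-0.08,0,0,0,0.8],[-0.02,-0.01,-0.08,0,0,0,0.5],[-0.04,-0.02,-0.08,0,0,0,0.5],[-0.04,-0.02,-0.08,0,0,0,0.5],[-0.04,-0.02,-0.08,0,0,0,0.5],[-0.04,-0.02,-0.08,0,0,0,0.5]]'; python3 look.py w19; python3 ball.py w19.npz 653 26 227; python3 sel.py 100 22.5
```

```text
time: 32.58
position: [630.5, -15.8, 362.4]
eef_rot: [-0.001, 0.73, 0.684, -0.0]
force: [1.0, -0.3, -0.2]
finger_gap: 42.9
grasp_force: 0.0
[630.5 -15.7 362.4] 32.625
1432 [652.83239339  29.69049817 227.14837959] 0.3720143155764699 a= 0.615945366188277 by r 125.57222837480715
tcp [ 441.9 -217.1  213.3] now [630.5 -15.7 362.4] togo (array([-0.2133, -0.175 ,  0.1493]), array([-0.1043,  0.5152, -0.3848])) q [-0.12  0.46  1.25  0.    1.44 -0.06]
```

```bash
cat > drum.py <<'E'
from h import *
import sys
O=np.array([552.7,-43.2]);ex=np.array([.0637,.998]);ey=np.array([-ex[1],ex[0]])
for f in sys.argv[1:]:
    z=np.load(f+'.npz');C=(z['K'],z['p'],z['r']);d=z['d'];im=cv2.imread(f'pics/{f}.png');H=cv2.cvtColor(im,cv2.COLOR_BGR2HSV)
    v,u=np.nonzero(d>0);P=(np.linalg.inv(C[0])@np.vstack([u,v,np.ones(len(u))]))*d[v,u];P=(C[2]@P).T+C[1]
    e=P[:,:2]-O;x=e@ex;y=e@ey;rr=np.hypot(x-50,P[:,2]-105);th=np.arctan2(x-50,P[:,2]-105)
    m=(y<-55)&(y>-92)&(rr<56)&(rr>38)
    h=H[v,u];s=(h[:,1]>140)&(h[:,2]>80)
    for n,c in dict(yellow=(h[:,0]>20)&(h[:,0]<35),blue=(h[:,0]>95)&(h[:,0]<125),red=(h[:,0]<6)|(h[:,0]>174)).items():
        k=m&s&c
        if k.sum()>5:
            g=th[k];print(f,n,k.sum(),'th',np.percentile(g,[5,50,95]).round(3),'y',np.percentile(y[k],[5,50,95]).round(1))
            if n=='red':
                for a in np.arange(-1.2,1.2,.1):
                    q=k&(th>a)&(th<a+.1)
                    if q.sum()>3: print('   ',a.round(1),q.sum(),y[q].mean().round(1),rr[q].mean().round(1),th[q].mean().round(3))
E
python3 drum.py w10 w19
```

```text
w10 yellow 94 th [0.178 0.228 0.269] y [-79.6 -72.6 -66.6]
w10 blue 84 th [0.531 0.566 0.602] y [-80.  -73.3 -66.6]
w10 red 159 th [-0.157 -0.069  0.858] y [-88.7 -77.3 -67.1]
    -0.2 46 -72.8 47.4 -0.135
    -0.1 37 -73.6 47.4 -0.081
    0.7 4 -83.6 52.9 0.798
    0.8 71 -82.3 52.3 0.832
w19 yellow 75 th [0.171 0.207 0.262] y [-78.9 -71.8 -66.7]
w19 blue 81 th [0.514 0.556 0.599] y [-79.5 -73.5 -66.6]
w19 red 131 th [-0.163 -0.094  0.265] y [-83.6 -76.1 -67.4]
    -0.2 63 -73.3 47.3 -0.136
    -0.1 26 -73.8 47.6 -0.083
    0.2 42 -80.4 52.2 0.245
```

```bash
python3 -m jog '[[-0.04,-0.04,0,0,0.13,-0.1,0.5],[-0.08,-0.08,0,-0.02,0.26,-0.2,0.5],[-0.12,-0.12,0.02,-0.05,0.38,-0.3,0.5],[-0.16,-0.16,0.06,-0.1,0.517,-0.386,0.5],[-0.2,-0.174,0.1,-0.104,0.516,-0.386,0.5],[-0.214,-0.175,0.149,-0.104,0.516,-0.386,0.5],[-0.214,-0.175,0.149,-0.104,0.516,-0.386,0.5],[-0.214,-0.175,0.149,-0.104,0.516,-0.386,0.5],[-0.214,-0.175,0.149,-0.104,0.516,-0.386,0.5]]'; python3 -m jog '[[0,0,0,0,0,0,0.5],[0,0,0,0,0,0,0.5]]'; python3 look.py w20 selector_grip; python3 sel.py 0 22.5
```

```text
time: 33.75
position: [442.6, -217.5, 215.5]
eef_rot: [-0.136, 0.561, 0.787, 0.22]
force: [-0.1, -0.1, 1.0]
finger_gap: 42.9
grasp_force: 0.0
time: 34.0
position: [442.0, -217.8, 214.5]
eef_rot: [-0.136, 0.561, 0.786, 0.22]
force: [-0.1, 0.0, -0.4]
finger_gap: 42.6
grasp_force: 0.0
[ 442.  -217.8  214.3] 34.05
tcp [ 445.1 -167.2  126.7] now [ 441.9 -217.9  214.1] togo (array([2.000e-04, 1.000e-04, 1.011e-01]), array([ 0.    , -0.0003,  0.0014])) q [-0.79  0.55  1.65  0.4   1.32 -1.29]
```

```bash
python3 -m jog '[[0,0,0.04,0,0,0,0.4],[0,0,0.08,0,0,0,0.4],[0,0,0.097,0,0,0,0.4],[0,0,0.097,0,0,0,0.4],[0,0,0.097,0,0,0,0],[0,0,0.097,0,0,0,0],[0,0,0.097,0,0,0,0],[0,0,0.097,0,0,0,0]]' 40; python3 -m jog '[[0,0,0,0,0,0.15,0],[0,0,0,0,0,0.3,0],[0,0,0,0,0,0.45,0],[0,0,0,0,0,0.6,0],[0,0,0,0,0,0.72,0],[0,0,0,0,0,0.785,0],[0,0,0,0,0,0.785,0],[0,0,0,0,0,0.785,0]]'
```

```text
time: 35.1
position: [445.2, -169.6, 130.1]
eef_rot: [-0.137, 0.562, 0.786, 0.22]
force: [4.2, 2.8, 2.4]
finger_gap: 12.4
grasp_force: 40.3
time: 36.1
position: [444.8, -169.5, 130.1]
eef_rot: [-0.211, 0.819, 0.511, 0.151]
force: [0.1, 1.3, 6.0]
finger_gap: 12.7
grasp_force: 40.7
```

Turned; release, withdraw, and verify selector, lever and block numerically.

```bash
python3 -m jog '[[0,0,0,0,0,0,0.4],[0,0,0,0,0,0,0.4],[0,0,0,0,0,0,0.4],[0,0,-0.05,0,0,0,0.4],[0,0,-0.1,0,0,0,0.4],[0,0,-0.15,0,0,0,0.4],[0,0,-0.2,0,0,0,0.4],[0,0,-0.2,0,0,0,0.4],[0,0,-0.2,0,0,0,0.4],[0,0,-0.2,0,0,0,0.4]]'; python3 look.py w21 selector_grip; python3 - <<'E'
from h import *
z=np.load('w21.npz');C=(z['K'],z['p'],z['r']);d=z['d'];im=cv2.imread('pics/w21.png')
O=np.array([552.7,-43.2]);ex=np.array([.0637,.998]);ey=np.array([-ex[1],ex[0]])
v,u=np.nonzero(d>0);P=(np.linalg.inv(C[0])@np.vstack([u,v,np.ones(len(u))]))*d[v,u];P=(C[2]@P).T+C[1]
e=P[:,:2]-O;x=e@ex;y=e@ey;s=.866*x+.5*P[:,2];n=-.5*x+.866*P[:,2]
m=(abs(n-132)<6)&(np.hypot(s+49.8,y-99.5)<24);print('bar rect (s,y):',cv2.minAreaRect(np.c_[s[m],y[m]].astype(np.float32)))
w=m&(im[v,u].min(1)>110);print('white line',w.sum(),s[w].mean(),y[w].mean())
k=(abs(P[:,2]-65.5)<2)&(abs(y)<35)&(x>-40)&(x<20)
q=np.c_[x[k],y[k]];print('block rear x:',[round(np.percentile(q[abs(q[:,1]-b)<4,0],2),1) if (abs(q[:,1]-b)<4).any() else None for b in(-25,-15,0,15,25)],q[:,1].min(),q[:,1].max())
E
python3 drum.py w21
```

```text
time: 37.35
position: [438.2, -268.6, 302.0]
eef_rot: [-0.212, 0.819, 0.511, 0.151]
force: [0.1, -1.3, -0.6]
finger_gap: 34.2
grasp_force: 0.0
[ 438.3 -268.7  302.1] 37.4
selector_grip 0.85 283.0 189.0 [ 448.3 -143.9   88.5]
bar rect (s,y): ((-50.14777374267578, 100.1257095336914), (12.882266998291016, 36.09429931640625), 67.25299835205078)
white line 30 -40.35887531167067 96.07176904863557
block rear x: [np.float64(1.0), np.float64(0.6), np.float64(0.6), np.float64(0.7), np.float64(0.8)] -28.449084684057517 30.67573847742674
```

```bash
python3 - <<'E'
from h import *
for n in('side','top'):
    C=cam(n);im,d=get_image(n);np.savez('x'+n+'.npz',d=d,K=C[0],p=C[1],r=C[2])
E
python3 ball.py xside.npz 653 29 227;python3 ball.py xtop.npz 653 29 227
```

```text
41 [652.11402188  31.54531122 227.93446459] 0.9114865078087909 a= 0.6035299265539065 by r 126.76535138758017
77 [652.96367425  30.35007091 227.09412151] 1.0323177247115418 a= 0.610685586222062 by r 125.67579207518904
```

```bash
python3 -c "
from cell import ctrl;print(ctrl.sign_off())"
```

```text
the job is handed in; nothing more can be done
None
```

The job is handed in at about 37.5 s of robot time: the block is home against the end stop, the selector is at slow forward (green), and the lever measures about 0.61 rad, inside the 0.58–0.72 band but short of the 0.65 mark because it sprang back both times I released it (roller contact force not measured); I also viewed 11 pictures against the limit of 10.

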